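# Put the welding magnet away behind the dust flap

### The arm

A 6-joint arm with a two-finger parallel gripper is mounted at the origin on a cart in front of the work surface, level with it; the furniture and walls round the work are solid. World frame = base frame: x ahead of the robot, y to its left, z up, the work surface at z = 0. Lengths are in m, angles in rad, forces in N, time in s.
With the tool pointing down it reaches from about 0.325 to 0.875 m from the base axis. Payload 4.4 kg.
Tool frame: the origin (TCP) lies midway between the tips of the shut fingers; the grasp point (between the pads) lies 19 mm behind it (manip.grip_point_offset is the distance from the TCP to the grasp point, in m); z points along the fingers, y is the line along which they close (so a half turn about z gives the same grasp; the last joint's range is limited). The gripper opens to 85 mm and grips with 20 to 120 N. Pads are 22 mm wide; open, the fingers measure 114 mm over their backs; the gripper's body (76 mm by 85 mm) begins 54 mm behind the grasp point. The pads swing forward as they close: fully open they stand 13 mm farther back than shut.
Start: joints at [1.139, 0.207, 1.542, -0, 1.393, -0.15], TCP at [0.159, 0.552, 0.231] pointing down, gripper open.
Joint ranges: [-2.73, 2.73], [-0.86, 2.22], [0.23, 2.46], [-1.11, 4.25], [0.08, 2.63], [-2.82, 2.82]. Speed limits (rad/s): [2.79, 2.79, 3.14, 3.14, 3.14, 3.14].

### API

Orientations are given as a rotation vector (axis times angle).
In Python, from cell import manip, solver, cams, ticket gives the robot as it stands. Calls block until the motion is done:
- manip.goto(position, orientation): joint-space move of the TCP to a pose.
- manip.line_to(position, frame=None, max_speed=0.15, contact_N=None): straight line of the TCP; frame=None keeps the orientation; max_speed is the mean speed in m/s. With contact_N (N) it stops when the force on the tool has changed by that much, and returns True; else False.
- manip.movej(angles): joint-space move.
- manip.open_jaws() and manip.close_gripper(f_grip=None): open the fingers fully, or close them until they stop; f_grip is the grip in N (None keeps the last).
- manip.pause(seconds).
- solver.solve_ik(position, orientation): joint angles nearest the present ones, or None.
- manip.get_state(): the state.
- cams.grab_frame(name): name is "scene" or "top" or "wrist"; returns (picture, depth): 400x640x3 uint8, blue, green, red; 400x640 float32, m along the optical axis (not along the pixel's ray), 0 where there is no reading.
- cams.camera_params(name): a dict with "fx", "fy", "cx", "cy" (pixels), "position" and "rotation" of the camera in the world. Camera axes: x right, y down, z forward; pixel columns grow to the right and rows downward; lengths in m; the calibration is good to about 2 mm. A picture is of the moment at which its call begins: read the wrist's pose just before it. camera_params takes no time and is no camera call; for the wrist camera it gives the pose at the moment of the call.
A pose or a line that the arm cannot do raises manip.MotionError and nothing moves.
- ticket.sign_off(): hands the job in; it is judged then, once.
The state is a dict: "time": time; "joint_positions": joint angles; "qd": joint speeds; "tau": joint torques, N m; "tool_pos": TCP position; "eef_rot": TCP orientation; "force": force on the tool from outside, world axes, zero at the start; "ft_torque": the same for the moment, N m; "gripper_width": opening from 0.0 (shut) to 1.0 (fully open); "finger_force": force on a finger pad.
Only numpy, scipy, OpenCV 4.12 (cv2) and the standard library are available. Lean on these libraries where they do the work, as an engineer would, in place of code of your own. Each camera call takes 0.05 s, during which the arm holds its last target. There are 200 camera calls.

### The job

Put the welding magnet that lies at the front right of the bench away in the low grey dust box: lay it flat between the guide rails in front of the flap, narrow end towards the flap, then take the dark tube offcut at the left as a push stick and push the magnet in through the sprung flap until you feel it press gently on the sprung stop hidden inside, then a moment longer, never squashing that spring flat or forcing anything against the box. Draw the tube out so that the flap swings shut behind the magnet, lay the tube flat on the bench and let go, and leave everything else where it is.

Things in the scene. Friction and masses are not known exactly. Their poses are not given: they have to be found in the camera images.
- dust_box: low grey sheet-steel box fixed to the bench, open underneath: things slide on the bench top. Origin on the bench at the middle of the mouth; x level, pointing the way in (through the flap to the back wall), y across, z up. Box x 0 to 220 mm, 108 mm wide outside, 100 inside, 52 high, roof 4 mm, closed at the back. The flap fills the mouth
- rails_mid (a point): point on the bench midway between two guide rails in front of the mouth, at x = -55 mm in the box's frame, axes as the box's. The rails, 18 mm high and 4 thick, stand 100 mm apart inside, from the mouth out to x = -90 mm, then flare to about 117 mm apart at x = -117 mm. Open above
- flap (a joint): hinge angle in rad of the plain dark steel flap that fills the mouth, 96 mm wide. It hangs from a pin at x = 4 mm, 42 mm above the bench, its lower edge 3 mm above the bench, 39 mm from pin to lower edge. 0 = shut (hanging straight down); it swings inward only, up to 1.45, and a weak spring shuts it (1 to 3 N at its lower edge)
- stop_buffer (a joint): how far in m the rubber nose of the hidden sprung stop inside the box is pushed in: 0 = free, grows as it is pressed, about 1400 N/m, flat (end of travel) at 0.016. It does not say where the stop is: that differs every time, out of sight; the leading edge of a part pushed in meets the free nose somewhere between x = 114 and 170 mm of the box
- magnet: arrow-shaped welding magnet lying flat on the front right (not the one far back), red edge between two bare steel plates, 63 mm (its x) by 93 mm (its y), 17 mm thick, about 0.24 kg. Not attracting. Origin mid underside. Wide straight edge at x = -31.5 mm, 93 mm long; the sides run straight to x = -8 mm and then taper at 45 degrees to the narrow straight edge, 25 mm long, at x = +31.5 mm. Hold it by these two edges
- magnet_nose (a point): middle of the magnet's narrow edge, at its underside (x = +31.5 mm of the magnet)
- tube: dark steel tube offcut (the push stick), 24 mm round, 260 mm long, about 0.33 kg, lying on the bench. Origin in the middle of its length at its underside, which is its lowest line as it lies at the start; its y axis runs along the tube, both ends alike, at y = +130 and -130 mm
- angle_bracket: bystander, to be left alone: welded steel angle offcut, 42x55x42 mm L shape; origin in the middle of its underside
- bolt: bystander, to be left alone: M16 bolt, 59 mm long, lying; origin in the middle of its underside
- nut: bystander, to be left alone: M16 nut, 27x23x13 mm; origin in the middle of its underside
- marker: bystander, to be left alone: paint marker, 16 mm thick, 132 mm long; origin in the middle of its underside
Mind the look-alikes: they are no part of the job. There is more than one size of the magnet; the job needs the largest.

How it is judged:
On the way, in this order (a step that is already met when the one before it is completed fails the run):
1. the magnet lies flat between the rails in front of the shut flap, narrow end towards it, let go (x of magnet in the frame of dust_box between -0.11 and -0.02 m and y of magnet in the frame of dust_box between -0.012 and 0.012 m and distance between magnet and dust_box below 0.12 m and z of magnet in the frame of dust_box below 0.006 m and angle between the x axis of magnet and the x axis of dust_box, either way round below 0.4 rad and contact force between the fingers and magnet below 0.2 N and value of joint flap below 0.1 rad), for 0.2 s.
2. the magnet is being pushed through the open flap by the tube (value of joint flap above 0.3 rad and contact force between tube and magnet above 0.3 N and x of magnet in the frame of dust_box above 0 m), for 0.1 s.
3. the tube holds the magnet pressed on the sprung stop, its nose pushed in by 3 mm or more (value of joint stop_buffer above 0.003 m and contact force between tube and magnet above 1 N), for 0.2 s.
At the end, for the whole second after the job is handed in: The magnet lies flat in the box with the middle of its narrow edge 108 to 186 mm past the mouth, the flap is shut (within 0.1 rad), and the tube lies flat on the bench (level within 7 degrees, less than 30 mm up); both are at rest (x of magnet_nose in the frame of dust_box between 0.108 and 0.186 m and height (world z) of magnet below 0.008 m and angle between magnet's own z axis and vertical below 0.15 rad and value of joint flap below 0.1 rad and height (world z) of tube between -0.01 and 0.03 m and angle between tube's own y axis and vertical between 1.45 and 1.69 rad and linear speed of tube below 0.03 m/s and linear speed of magnet below 0.01 m/s); the robot touches nothing.
It fails at once if the sprung stop is pushed in by more than 11 mm (15 N) (value of joint stop_buffer above 0.011 m).
It fails at once if the magnet is forced against the box, flap or stop with more than 22 N (contact force between magnet and dust_box above 22 N).
It fails at once if the tube is forced against the box or flap with more than 22 N (contact force between tube and dust_box above 22 N).
It fails at once if the gripper is forced against the box or flap with more than 22 N (contact force between the arm and dust_box above 22 N).
It fails at once if a bystander is moved by more than 25 mm (distance of any of angle_bracket, bolt, nut, marker from where it was at the start of the episode above 0.025 m).
It also fails if it takes over 69 s, if anything falls off the work surface, if the arm or the gripper's body presses on something with over 40 N, if the wrist force passes 120 N, or if a joint passes its speed limit or range.

## Working session

There is one attempt and no reset: what is moved stays moved. The work goes in short steps, each a Python script; the robot and the scene stay as the last script left them, time stands still between calls to the robot, and variables do not carry over. Pictures are saved under pics/ and viewed, at most 10 in all, crops included, and the job is handed in when it is done.

```bash
mkdir -p pics; ls; python3 - <<'E'
from cell import manip, solver, cams, ticket
import cv2,numpy as np
for n in ("scene","top"):
    p,d=cams.grab_frame(n); cv2.imwrite(f"pics/{n}0.png",p); np.save(f"{n}0.npy",d)
    print(n,{k:np.round(v,4).tolist() for k,v in cams.camera_params(n).items()})
s=manip.get_state();print(s, manip.grip_point_offset)
E
```

```text
pics
scene {'fx': 481.3044, 'fy': 481.3044, 'cx': 331.194, 'cy': 197.8681, 'position': [0.0016, -0.7766, 0.8641], 'rotation': [-2.1304, 0.7026, -0.3395]}
top {'fx': 387.6814, 'fy': 387.6814, 'cx': 319.1028, 'cy': 199.9203, 'position': [0.4994, 0.0782, 1.2102], 'rotation': [-2.153, 2.1748, -0.1125]}
{'time': 0.1, 'joint_positions': array([ 1.13952509e+00,  2.07382244e-01,  1.54282571e+00, -8.13706304e-06,
        1.39352982e+00, -1.50509825e-01]), 'qd': array([ 5.81183455e-04, -2.08955441e-03, -3.63308505e-03,  2.99972711e-05,
        9.30591768e-04,  6.95492401e-04]), 'tau': array([-8.86828384e-04, -3.84090686e+01, -2.92550504e+01, -2.71680265e-04,
        4.91417668e-03, -1.51939065e-05]), 'tool_pos': array([0.15904817, 0.5518375 , 0.23020802]), 'eef_rot': array([-0.43948443, -3.11008527,  0.00323097]), 'force': array([-0.28716117, -0.30775181, -0.70664806]), 'ft_torque': array([ 0.03951648, -0.00603143,  0.02260228]), 'finger_force': 0.0, 'gripper_width': 0.9993093951794318} 0.0187
```

View pics/top0.png

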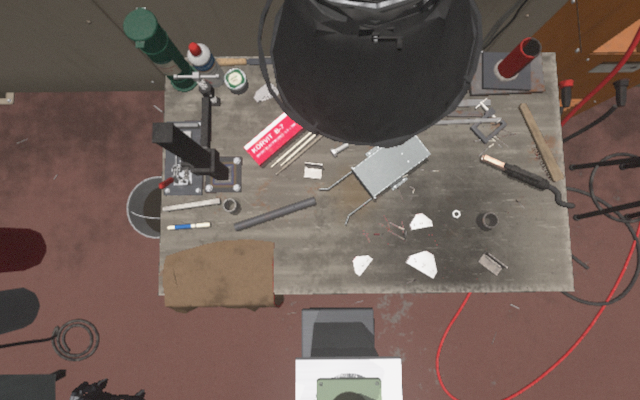

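View pics/scene0.png

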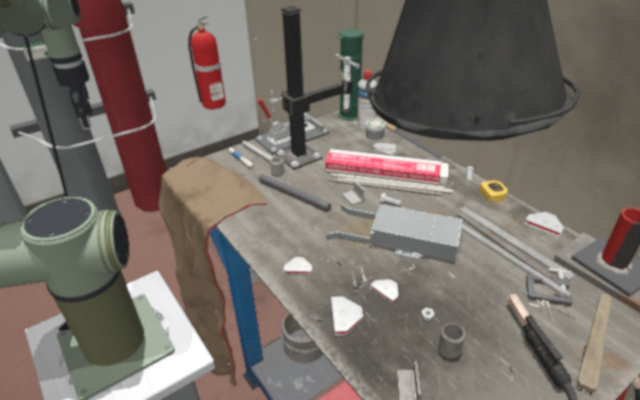

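Top view: box roof around (390,167), rails running to (335,188) and (350,220). The tube runs from (236,227) to (315,201). There are four white/red arrow plates: top (423,263), (362,265) and (420,222), plus one far back (scene 543,223). (423,263) at the front right looks largest. I'll measure them and check an enlarged crop.

```bash
cat > h.py <<'E'
from cell import manip, solver, cams, ticket
import cv2,numpy as np
from scipy.spatial.transform import Rotation as R
def ray(c,uv,z):
    "pixels (N,2) -> world points on plane z"
    uv=np.atleast_2d(np.asarray(uv,float))
    M=R.from_rotvec(c["rotation"]).as_matrix(); o=np.array(c["position"])
    d=np.c_[(uv[:,0]-c["cx"])/c["fx"],(uv[:,1]-c["cy"])/c["fy"],np.ones(len(uv))]@M.T
    return o+d*((z-o[2])/d[:,2])[:,None]
def cloud(c,depth):
    v,u=np.mgrid[:400,:640]; M=R.from_rotvec(c["rotation"]).as_matrix()
    return np.c_[((u-c["cx"])/c["fx"]*depth).ravel(),((v-c["cy"])/c["fy"]*depth).ravel(),depth.ravel()]@M.T+np.array(c["position"])
def down(yaw):
    "tool down, closing axis (tool y) along world yaw"
    y=np.array([np.cos(yaw),np.sin(yaw),0]); z=np.array([0,0,-1.]); 
    return R.from_matrix(np.c_[np.cross(y,z),y,z]).as_rotvec()
E
python3 - <<'E'
from h import *
p=cv2.imread("pics/top0.png");d=np.load("top0.npy");c=cams.camera_params("top")
P=cloud(c,d).reshape(400,640,3)
print("bench z",np.round([P[250,330,2],P[200,460,2],P[120,200,2]],4),"hood z min",P[0:140,270:470,2][d[0:140,270:470]>0].min(), "hood rim", P[130,340], P[120,450])
# magnets: bright white
m=((p.min(2)>190)).astype(np.uint8); m[290:]=0
for k in cv2.findContours(m,0,1)[0]:
    if cv2.contourArea(k)>60:
        r=cv2.minAreaRect(k);b=ray(c,cv2.boxPoints(r),.017)
        print("white",np.round(r[0]),"sides mm",np.round(1e3*np.linalg.norm(b[1]-b[0])),np.round(1e3*np.linalg.norm(b[2]-b[1])),"ctr",b.mean(0).round(3))
        q=ray(c,cv2.approxPolyDP(k,2,True)[:,0],.017);print(q[:,:2].round(3).tolist())
# box roof by height
m=((abs(P[...,2]-.052)<.008)&(d>0)).astype(np.uint8); m[:,:340]=0;m[:,440:]=0;m[:125]=0;m[215:]=0
m=cv2.morphologyEx(m,cv2.MORPH_OPEN,np.ones((5,5)))
k=max(cv2.findContours(m,0,1)[0],key=cv2.contourArea);b=ray(c,cv2.boxPoints(cv2.minAreaRect(k)),.052)
print("roof",b[:,:2].round(4).tolist(),np.linalg.norm(np.diff(b,axis=0),axis=1))
# tube by height
m=((P[...,2]>.012)&(P[...,2]<.04)&(d>0)&(p.max(2)<110)).astype(np.uint8); m[:,:225]=0;m[:,325:]=0;m[:190]=0;m[237:]=0
k=max(cv2.findContours(m,0,1)[0],key=cv2.contourArea);b=ray(c,cv2.boxPoints(cv2.minAreaRect(k)),.02)
print("tube",b[:,:2].round(4).tolist(),np.linalg.norm(np.diff(b,axis=0),axis=1))
cv2.imwrite("pics/crop0.png",np.hstack([cv2.resize(p[200:290,330:450],(400,300),interpolation=2),cv2.resize(p[130:220,310:430],(400,300),interpolation=2)]))
E
```

```text
bench z [-0.0001  0.0011  0.0125] hood z min -0.3775349698757009 hood rim [0.7552764  0.03159723 0.33963147] [ 0.87938484 -0.33463753  0.01464183]
white [360. 263.] sides mm 66.0 45.0 ctr [ 0.436 -0.04   0.017]
[[0.458, -0.062], [0.456, -0.028], [0.444, -0.019], [0.408, -0.024], [0.399, -0.036], [0.446, -0.077]]
white [424. 261.] sides mm 62.0 93.0 ctr [ 0.438 -0.235  0.017]
[[0.451, -0.189], [0.433, -0.183], [0.391, -0.26], [0.414, -0.27], [0.463, -0.254], [0.469, -0.233]]
white [420. 221.] sides mm 67.0 44.0 ctr [ 0.562 -0.227  0.017]
[[0.56, -0.261], [0.585, -0.231], [0.582, -0.216], [0.545, -0.196], [0.536, -0.202], [0.548, -0.263]]
white [192. 204.] sides mm 151.0 10.0 ctr [0.619 0.476 0.017]
[[0.632, 0.402], [0.615, 0.538], [0.605, 0.55]]
white [313. 173.] sides mm 30.0 53.0 ctr [0.714 0.101 0.017]
[[0.733, 0.126], [0.704, 0.129], [0.701, 0.079], [0.726, 0.079]]
white [265. 131.] sides mm 167.0 14.0 ctr [0.85  0.252 0.017]
[[0.901, 0.185], [0.904, 0.201], [0.799, 0.317], [0.792, 0.308]]
white [262.  94.] sides mm 51.0 37.0 ctr [0.97  0.261 0.017]
[[1.001, 0.252], [0.974, 0.281], [0.951, 0.277], [0.954, 0.252], [0.958, 0.268], [0.971, 0.255], [0.964, 0.239]]
white [234.  78.] sides mm 35.0 37.0 ctr [1.023 0.35  0.017]
[[1.042, 0.342], [1.035, 0.365], [1.012, 0.364], [1.012, 0.335], [1.032, 0.332]]
roof [[0.7203, -0.0176], [0.8527, -0.1978], [0.7632, -0.259], [0.6329, -0.0796]] [0.22361366 0.1084516  0.22173877]
tube [[0.5448, 0.3404], [0.624, 0.0958], [0.6165, 0.0934], [0.5374, 0.3378]] [0.25705906 0.00784641 0.25688526]
```

View pics/crop0.png

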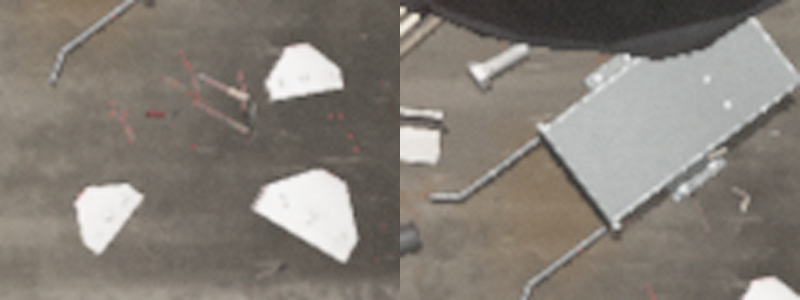

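Crop: the plate at top (424,261) measures 62x93 mm and is the job's magnet. The ones at (360,263) and (420,221) are about 66x45 mm, so they are look-alikes. The roof measures 222x108 mm, which fits. Next I'll look at the magnet and the box mouth from close by.

```bash
python3 - <<'E'
from h import *
d=np.load("top0.npy");c=cams.camera_params("top")
P=cloud(c,d)
for x in (.42,.45,.48,.51,.54): print(x,[ (y,round(float(np.median(P[(abs(P[:,0]-x)<.008)&(abs(P[:,1]-y)<.008)&(P[:,2]>-.1),2])),3)) for y in (.14,.17,.20,.23,.26)])
def look(n):
    c=cams.camera_params("wrist");p,d=cams.grab_frame("wrist");cv2.imwrite(f"pics/{n}.png",p);np.savez(n,d=d,**c);print(n,manip.get_state()["tool_pos"].round(4),c["position"])
manip.goto([.438,-.235,.2],down(np.radians(-28)));look("w_mag")
print(manip.get_state()["joint_positions"].round(2))
by=np.radians(-54)
manip.goto([.60,.01,.24],down(by));look("w_box")
print(manip.get_state()["joint_positions"].round(2),manip.get_state()["time"])
a=cv2.imread("pics/w_mag.png");b=cv2.imread("pics/w_box.png");cv2.imwrite("pics/w1.png",cv2.resize(np.vstack([a,b]),(480,600)))
E
```

```text
0.42 [(0.14, 0.001), (0.17, -0.001), (0.2, -0.001), (0.23, 0.026), (0.26, 0.022)]
0.45 [(0.14, 0.0), (0.17, -0.0), (0.2, 0.002), (0.23, 0.027), (0.26, 0.021)]
0.48 [(0.14, 0.001), (0.17, 0.0), (0.2, -0.0), (0.23, 0.017), (0.26, 0.017)]
0.51 [(0.14, 0.001), (0.17, 0.001), (0.2, -0.001), (0.23, -0.0), (0.26, 0.002)]
0.54 [(0.14, -0.001), (0.17, -0.0), (0.2, 0.001), (0.23, 0.001), (0.26, -0.0)]
w_mag [ 0.4383 -0.2344  0.2   ] [ 0.47102984 -0.1734615   0.34176971]
[-0.67  0.07  1.76  0.    1.31 -0.18]
w_box [0.5996 0.009  0.2397] [0.65601137 0.05009375 0.38132366]
[-0.13  0.25  1.47 -0.    1.42  0.81] 4.275
```

View pics/w1.png

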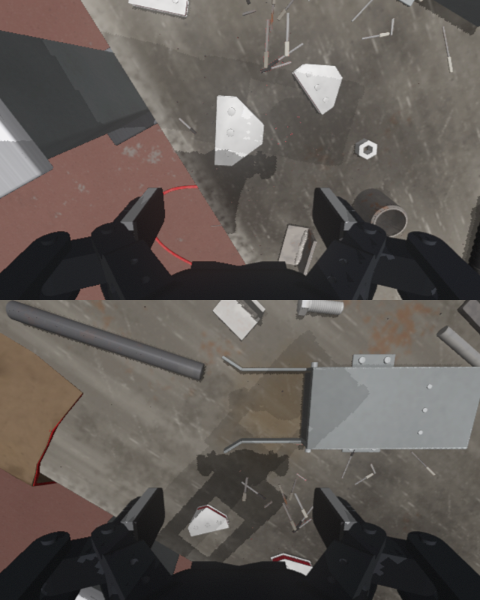

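The upper half (magnet view) shows the job's magnet at about (238,130) of the shrunk view. The lower half shows the box roof at (305–480, 365–450), the rails and the tube, with everything clear. The cloth (about 25 mm high) lies behind the rails, so the tube must start tilted. I'll measure from these views.

```bash
python3 - <<'E'
from h import *
def ld(n):
    z=np.load(n+".npz");return cv2.imread(f"pics/{n}.png"),z["d"],{k:z[k] for k in z.files if k!="d"}
p,d,c=ld("w_mag")
m=(p.min(2)>185).astype(np.uint8); 
for k in cv2.findContours(m,0,1)[0]:
    x,y,w,h=cv2.boundingRect(k)
    if cv2.contourArea(k)>2000 and 270<x<330 and y>90:
        k=cv2.convexHull(k);r=cv2.minAreaRect(k);b=ray(c,cv2.boxPoints(r),.017)
        print("mag",r,b[:,:2].round(4).tolist(),b.mean(0).round(4),np.linalg.norm(np.diff(b,axis=0),axis=1).round(4))
        print(ray(c,cv2.approxPolyDP(k,4,True)[:,0],.017)[:,:2].round(4).tolist())
p,d,c=ld("w_box");P=cloud(c,d).reshape(400,640,3);Z=P[...,2];ok=d>0
u=np.arange(640)[None]+0*Z
def fitpts(name,m,zp,one):
    m=cv2.morphologyEx(m.astype(np.uint8),cv2.MORPH_OPEN,np.ones((3,3)))
    for k in cv2.findContours(m,0,1)[0]:
        if cv2.contourArea(k)<250: continue
        r=cv2.minAreaRect(k);b=ray(c,cv2.boxPoints(r),zp)
        print(name,np.round(r[0]),r[2],b[:,:2].round(4).tolist(),np.linalg.norm(np.diff(b,axis=0),axis=1).round(4))
m=ok&(abs(Z-.052)<.006);m[:60]=0;m[230:]=0;m[:,:380]=0
fitpts("roof",m,.052,1)
m=ok&(abs(Z-.016)<.006);m[:60]=0;m[210:]=0;m[:,:280]=0;m[:,405:]=0
fitpts("rail",m,.018,0)
m=ok&(Z>.014)&(Z<.03);m[108:]=0;m[:,285:]=0
fitpts("tube",m,.018,0)
E
```

```text
mag ((318.98431396484375, 168.18124389648438), (62.4859733581543, 79.43840789794922), 2.0825653076171875) [[0.394, -0.2493], [0.4356, -0.1813], [0.4873, -0.2112], [0.4492, -0.2814]] [ 0.4415 -0.2308  0.017 ] [0.0797 0.0598 0.0798]
[[0.4368, -0.1827], [0.4557, -0.1938], [0.4702, -0.2421], [0.457, -0.264], [0.4283, -0.269], [0.3981, -0.2434]]
roof [524. 144.] 90.0 [[0.7146, -0.0119], [0.8421, -0.1875], [0.7724, -0.273], [0.6329, -0.081]] [0.217  0.1103 0.2373]
rail [349. 190.] 82.51911926269531 [[0.5644, 0.0138], [0.6456, -0.0712], [0.6344, -0.0832], [0.5521, 0.0026]] [0.1175 0.0164 0.1189]
tube [18. 82.] 90.0 [[0.5008, 0.3353], [0.5217, 0.3066], [0.4763, 0.2875], [0.4547, 0.3173]] [0.0355 0.0492 0.0368]
tube [138.  52.] 18.060470581054688 [[0.5351, 0.3455], [0.5587, 0.3472], [0.6425, 0.0981], [0.6189, 0.0918]] [0.0236 0.2628 0.0245]
```

```bash
python3 - <<'E'
from h import *
def ld(n):
    z=np.load(n+".npz");return cv2.imread(f"pics/{n}.png"),z["d"],{k:z[k] for k in z.files if k!="d"}
def comp(name,n,lo,hi,box,amin):
    p,d,c=ld(n);P=cloud(c,d).reshape(400,640,3);Z=P[...,2]
    m=((d>0)&(Z>lo)&(Z<hi)).astype(np.uint8);k=np.zeros_like(m);k[box[0]:box[1],box[2]:box[3]]=1;m*=k
    N,L,S,C=cv2.connectedComponentsWithStats(m)
    for i in range(1,N):
        if S[i,4]<amin: continue
        q=P[L==i][:,:2].astype(np.float32);r=cv2.minAreaRect(q*1000)
        print(name,C[i].round(),"z",np.median(Z[L==i]).round(4),"ctr",np.round(r[0],1),"size",np.round(r[1],1),"ang",round(r[2],1),"corners",np.round(cv2.boxPoints(r)).tolist())
        h=cv2.convexHull((q*1000));
        if name=="mag": print(cv2.approxPolyDP(h,4,True)[:,0].round().tolist())
comp("mag","w_mag",.010,.024,(100,240,270,370),2000)
comp("roof","w_box",.046,.060,(60,230,380,640),5000)
comp("rail","w_box",.010,.024,(60,210,280,405),150)
comp("tube","w_box",.008,.03,(0,110,0,285),800)
E
```

```text
mag [313. 175.] z 0.0163 ctr [ 437.4 -237.7] size [93.2 62.9] ang 58.6 corners [[386.0, -261.0], [440.0, -294.0], [489.0, -214.0], [435.0, -181.0]]
[[455.0, -195.0], [435.0, -182.0], [387.0, -261.0], [407.0, -273.0], [459.0, -263.0], [471.0, -244.0]]
roof [523. 143.] z 0.051 ctr [ 741.  -139.6] size [107.6 221.2] ang 36.0 corners [[632.0, -82.0], [762.0, -261.0], [850.0, -198.0], [720.0, -19.0]]
rail [348.  90.] z 0.0169 ctr [684.1  30.4] size [ 15.8 115.2] ang 28.0 corners [[650.0, 78.0], [704.0, -24.0], [718.0, -17.0], [664.0, 85.0]]
rail [355. 188.] z 0.0168 ctr [602.  -41.8] size [ 38.6 131.7] ang 58.7 corners [[536.0, -24.0], [648.0, -93.0], [668.0, -60.0], [556.0, 9.0]]
tube [137.  52.] z 0.0213 ctr [588.8 219.2] size [ 23.9 260.7] ang 18.3 corners [[537.0, 339.0], [618.0, 92.0], [641.0, 99.0], [559.0, 347.0]]
tube [26. 87.] z 0.0147 ctr [501.5 301.5] size [61.6 74.7] ang 35.7 corners [[455.0, 314.0], [498.0, 253.0], [548.0, 289.0], [505.0, 350.0]]
```

```bash
cat >> h.py <<'E'
BY=np.radians(-54.0); M0=np.array([.676,-.0503])
def bx(x,y=0.): return M0+x*np.array([np.cos(BY),np.sin(BY)])+y*np.array([-np.sin(BY),np.cos(BY)])
def inbox(p): v=np.asarray(p)[:2]-M0; return np.array([v@[np.cos(BY),np.sin(BY)],v@[-np.sin(BY),np.cos(BY)]])
def look(n):
    c=cams.camera_params("wrist");p,d=cams.grab_frame("wrist");cv2.imwrite(f"pics/{n}.png",p);np.savez(n,d=d,**c)
    return p,d,c
E
python3 - <<'E'
from h import *
o=down(np.radians(-31.4))
manip.goto([.4374,-.2377,.1],o)
print(manip.line_to([.4374,-.2377,-.003],contact_N=8))
s=manip.get_state();print(s["tool_pos"],s["force"])
manip.close_gripper(40)
s=manip.get_state();print(s["tool_pos"],s["gripper_width"]*85,s["finger_force"])
manip.line_to([.4374,-.2377,.1])
o=down(BY)
t=bx(-.068)
manip.goto([*t,.1],o)
s=manip.get_state();print(s["tool_pos"],s["gripper_width"]*85,s["finger_force"],s["time"])
p,d=cams.grab_frame("scene");cv2.imwrite("pics/s1.png",cv2.resize(p[100:330,200:560],(720,460)))
E
```

```text
False
[ 0.43835384 -0.2380573  -0.00230455] [0.01978801 0.14690831 1.43091358]
[ 0.43838167 -0.23839356 -0.00132618] 61.10132329366397 42.21231110394001
[0.6351293  0.00385061 0.09900645] 60.974453757366405 44.030934954062104 8.725
```

View pics/s1.png

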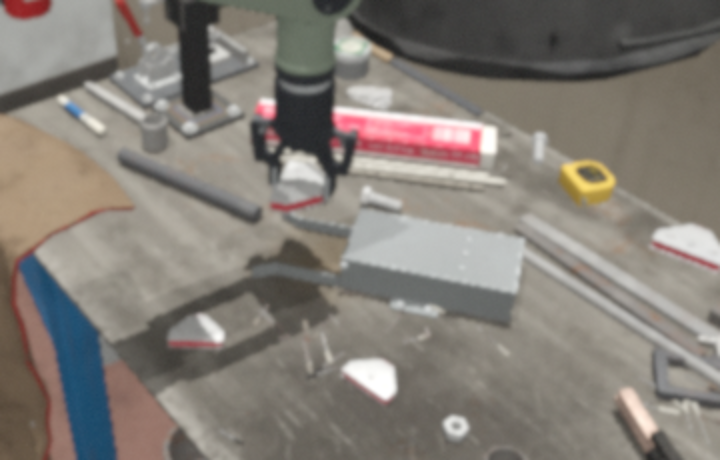

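The view shows the magnet held at (298,185) above the rails in front of the mouth, with nothing disturbed. Lowering, releasing and checking.

```bash
python3 - <<'E'
from h import *
t=bx(-.068)
manip.line_to([*t,.015]); hit=manip.line_to([*t,-.002],max_speed=.03,contact_N=5)
s=manip.get_state();print(hit,s["tool_pos"],s["force"])
manip.open_jaws();manip.pause(.2)
manip.line_to([*t,.06]); 
manip.goto([.56,.06,.24],down(BY))
p,d,c=look("w2");P=cloud(c,d).reshape(400,640,3);B=np.array([inbox(q) for q in P.reshape(-1,3)]).reshape(400,640,2)
Z=P[...,2];m=((d>0)&(Z>.011)&(Z<.03)&(abs(B[...,1])<.047)&(B[...,0]>-.115)&(B[...,0]<-.005)).astype(np.uint8)
N,L,S,C=cv2.connectedComponentsWithStats(m);i=1+np.argmax(S[1:,4]);q=(B[L==i]*1000).astype(np.float32)
print(cv2.minAreaRect(q),cv2.approxPolyDP(cv2.convexHull(q),4,True)[:,0].round().tolist(),np.percentile(Z[L==i],[2,50,98]),manip.get_state()["time"])
cv2.imwrite("pics/w2s.png",p)
E
```

```text
True [ 0.6357342   0.0048075  -0.00125023] [-0.59904089  0.3360588   5.39903959]
((-68.53109741210938, -0.7935562133789062), (92.28462982177734, 63.39141082763672), 89.72727966308594) [[-75.0, 45.0], [-99.0, 45.0], [-100.0, -46.0], [-76.0, -47.0], [-38.0, -13.0], [-38.0, 13.0]] [0.01456941 0.0162295  0.01795093] 12.0417
```

View pics/w2s.png

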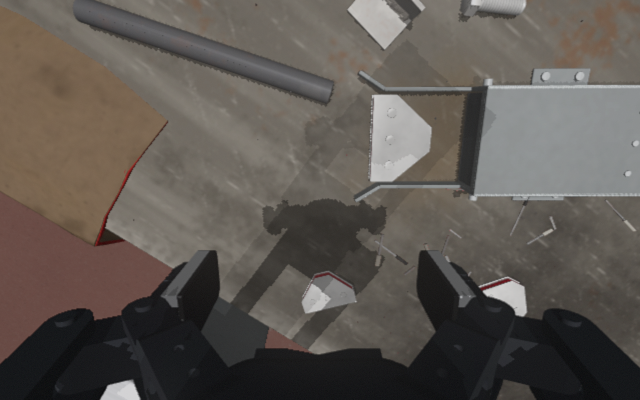

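The magnet lies at (400,138) of this view: box frame (-68.5, -0.8) mm, 0.3° off, narrow edge towards the flap. Now the tube.

```bash
cat >> h.py <<'E'
F=.180
def tubepose(x,z,tilt,h,y=0.,f=None,dyaw=0.):
    "TCP pose that puts the tube tip axis at box x,y and height z, tube tip-down by tilt"
    f=F if f is None else f
    Rb=R.from_euler("z",BY+dyaw); Rt=Rb*R.from_euler("y",tilt)*Rb.inv()
    tip=np.array([*bx(x,y),z]); tcp=tip-Rt.apply(Rb.apply([f,0,h]))
    return tcp,(Rt*R.from_rotvec(down(BY+dyaw+np.pi/2))).as_rotvec()
E
python3 - <<'E'
from h import *
T=np.radians(-71.8);g=np.array([.5888,.2192])-.05*np.array([np.cos(T),np.sin(T)])
o=down(T+np.pi/2)
for k in (solver.solve_ik([*g,.1],o),*[solver.solve_ik(*tubepose(*a,.009)) for a in ((-.108,.05,.148),(-.068,.014,.148),(-.068,.014,0),(.12,.014,0))]): print(None if k is None else k.round(2))
manip.goto([*g,.1],o)
print(manip.line_to([*g,.003],contact_N=8))
manip.close_gripper(110)
s=manip.get_state();print(s["tool_pos"],s["gripper_width"]*85,s["finger_force"])
manip.line_to([*g,.10])
s=manip.get_state();tp=s["tool_pos"];print(tp,s["gripper_width"]*85,s["force"],s["time"])
p,d,c=look("w3");P=cloud(c,d).reshape(400,640,3)
ax=np.array([np.cos(T),np.sin(T)]);al=(P[...,:2]-tp[:2])@ax;ac=(P[...,:2]-tp[:2])@[-ax[1],ax[0]]
m=(d>0)&(P[...,2]>.06)&(P[...,2]<.14)&(abs(ac)<.04)&(al>.03)&(al<.3)
print(m.sum(),"al",al[m].min(),al[m].max())
for a in np.arange(.04,.2,.02):
    q=m&(abs(al-a)<.01)
    if q.sum()>5: print(round(a,2),"ztop",np.percentile(P[q][:,2],97).round(4),"across",ac[q].min().round(4),ac[q].max().round(4))
cv2.imwrite("pics/w3s.png",p)
E
```

```text
[ 0.3   0.45  1.5  -0.    1.18 -0.02]
[ 0.11  0.36  1.73  0.14  1.13 -0.59]
[ 0.05  0.44  1.7   0.14  1.08 -0.65]
[ 0.12  0.45  1.76  0.    0.94 -0.51]
[-0.14  0.6   1.52  0.    1.03 -0.77]
False
[0.57360912 0.26691918 0.00395877] 19.98579259794411 108.43355063349009
[0.5719722  0.2663057  0.09852099] 20.105377179972752 [-0.54525529 -0.48286198 -2.96712892] 15.2333
833 al 0.030003159723240268 0.04430982634561552
0.04 ztop 0.1177 across -0.012 0.0118
```

View pics/w3s.png

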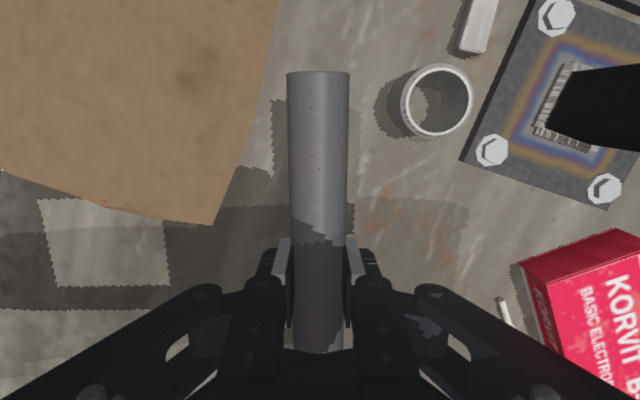

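The tube is held centrally, its back end visible at (320,72). I'll check its tilt in the grip from the saved depth.

```bash
python3 - <<'E'
from h import *
z=np.load("w3.npz");d=z["d"];c={k:z[k] for k in z.files if k!="d"};P=cloud(c,d).reshape(400,640,3)
T=np.radians(-71.8);tp=np.array([.57197,.26631]);ax=np.array([np.cos(T),np.sin(T)])
al=(P[...,:2]-tp)@ax;ac=(P[...,:2]-tp)@[-ax[1],ax[0]]
m=(d>0)&(P[...,2]>.08)&(P[...,2]<.15)&(abs(ac)<.02);m[:,:280]=0;m[:,360:]=0;m[230:]=0
print(al[m].min(),al[m].max())
for a in np.arange(-.08,-.01,.01):
    q=m&(abs(al-a)<.005)
    if q.sum()>20: print(round(a,3),"ztop",np.percentile(P[q][:,2],[50,97]).round(4),"across",ac[q].min().round(4),ac[q].max().round(4))
E
```

```text
-0.0794761840008738 -0.01714816307231459
-0.08 ztop [0.1168 0.1189] across -0.0118 0.0119
-0.07 ztop [0.1167 0.1188] across -0.0121 0.0118
-0.06 ztop [0.1167 0.1188] across -0.0121 0.0119
-0.05 ztop [0.1166 0.1186] across -0.0119 0.0118
-0.04 ztop [0.1164 0.1186] across -0.0121 0.0116
-0.03 ztop [0.1164 0.1185] across -0.012 0.0119
-0.02 ztop [0.1159 0.1184] across -0.0121 0.0116
```

```bash
sed -i 's/^F=.180$/F=.1805/' h.py; python3 - <<'E'
from h import *
h=.008;ti=.148
dirb=np.array([np.cos(BY),np.sin(BY),0])
def rep(n):
    s=manip.get_state();print(n,"t",round(s["time"],2),"tcp box",(inbox(s["tool_pos"])*1e3).round(1),"z",round(s["tool_pos"][2]*1e3,1),"Fx",round(-s["force"]@dirb,2),"F",s["force"].round(2))
p,o=tubepose(-.115,.08,ti,h);manip.goto(p,o);rep("hover")
p,o=tubepose(-.115,.017,ti,h);print(manip.line_to(p,contact_N=8));rep("low")
p,o=tubepose(-.070,.017,ti,h);print(manip.line_to(p,max_speed=.06,contact_N=8));rep("adv")
p,o=tubepose(-.072,.017,0,h);print(manip.line_to(p,frame=o,max_speed=.03,contact_N=8));rep("level")
E
```

```text
hover t 15.87 tcp box [-294.6   -0.6] z 97.8 Fx -0.1 F [ 0.29  0.08 -2.75]
False
low t 16.43 tcp box [-295.     0.8] z 35.8 Fx -0.23 F [ 0.72  0.24 -1.83]
False
adv t 17.33 tcp box [-2.495e+02 -1.000e-01] z 35.6 Fx 0.43 F [-0.34  0.28 -3.86]
False
level t 18.38 tcp box [-252.2    0.3] z 9.2 Fx -0.05 F [-0.69 -0.56 -2.07]
```

```bash
python3 - <<'E'
from h import *
h=.008
dirb=np.array([np.cos(BY),np.sin(BY),0])
def rep(n):
    s=manip.get_state();print(n,"t",round(s["time"],2),"tcp box",(inbox(s["tool_pos"])*1e3).round(1),"z",round(s["tool_pos"][2]*1e3,1),"F",s["force"].round(2),"Fx",round(-s["force"]@dirb,2))
for x in (-.05,-.03,-.01,.01,.03):
    p,o=tubepose(x,.017,0,h);hit=manip.line_to(p,max_speed=.05,contact_N=9);rep((x,hit))
    if hit: break
E
```

```text
(-0.05, False) t 18.97 tcp box [-2.299e+02 -1.000e-01] z 8.9 F [-0.22  0.7  -2.74] Fx 0.69
(-0.03, False) t 19.52 tcp box [-2.107e+02 -1.000e-01] z 8.9 F [-2.39  1.67 -2.51] Fx 2.75
(-0.01, False) t 20.07 tcp box [-189.7    0.2] z 9.2 F [-0.46 -0.13 -3.32] Fx 0.17
(0.01, False) t 20.62 tcp box [-1.699e+02  1.000e-01] z 9.1 F [-1.45  0.37 -2.81] Fx 1.15
(0.03, False) t 21.17 tcp box [-151.3   -0.6] z 8.4 F [-1.25  3.02 -3.77] Fx 3.18
```

```bash
python3 - <<'E'
from h import *
h=.008
dirb=np.array([np.cos(BY),np.sin(BY),0])
def fx(n=4):
    f=[]
    for _ in range(n): manip.pause(.03); f.append(-manip.get_state()["force"]@dirb)
    return float(np.mean(f))
x=.030;L=[];base=[]
while x<.116:
    x+=.001
    p,o=tubepose(x,.017,0,h);hit=manip.line_to(p,max_speed=.02,contact_N=6)
    f=fx();a=inbox(manip.get_state()["tool_pos"])[0]
    b=np.median(L) if len(L)>4 else 2.5
    print(round(x*1e3),round((a+F)*1e3,1),round(f,2),hit)
    if f>b+6 : break
    if hit: print("hit"); 
    L=(L+[f]) if f<b+2.5 else L
print("base",b);
manip.pause(.5);print("hold",fx(8),manip.get_state()["time"])
E
```

```text
31 30.8 4.21 False
32 32.3 3.57 False
33 33.2 3.19 False
34 34.2 3.29 False
35 35.1 3.01 False
36 36.0 3.64 False
37 37.2 3.77 False
38 38.7 1.44 False
39 39.5 0.26 False
40 40.1 1.38 False
41 41.2 1.46 False
42 42.2 0.64 False
43 43.1 1.21 False
44 44.2 1.31 False
45 45.2 1.34 False
46 46.1 1.3 False
47 47.1 1.35 False
48 48.2 0.57 False
49 49.1 1.26 False
50 50.2 1.36 False
51 51.2 0.91 False
52 52.1 1.45 False
53 53.2 0.79 False
54 54.2 0.61 False
55 55.2 0.94 False
56 56.1 1.23 False
57 57.1 1.29 False
58 58.2 1.27 False
59 59.2 0.89 False
60 60.2 0.76 False
61 61.2 0.49 False
62 62.2 0.72 False
63 63.2 1.14 False
64 64.2 0.47 False
65 65.2 0.66 False
66 66.2 1.17 False
67 67.2 0.74 False
68 68.2 1.04 False
69 69.2 1.12 False
70 70.2 1.0 False
71 71.1 0.97 False
72 72.1 0.99 False
73 73.2 1.05 False
74 74.2 0.95 False
75 75.2 0.69 False
76 76.2 0.73 False
77 77.2 0.69 False
78 78.2 0.86 False
79 79.1 0.76 False
80 80.2 0.87 False
81 81.1 1.5 False
82 82.1 0.93 False
83 82.9 1.69 False
84 83.9 3.07 False
85 84.9 4.05 False
86 85.8 5.1 False
87 86.6 5.39 False
88 87.1 6.01 False
89 87.8 6.89 False
90 88.4 7.94 False
base 1.0844841872897546
hold 7.6925697589738915 44.9333
```

```bash
python3 - <<'E'
from h import *
h=.008
p,o=tubepose(-.045,.018,0,h);manip.line_to(p,max_speed=.10)
p,o=tubepose(-.045,.09,0,h);manip.line_to(p)
T=np.radians(-71.8);g=np.array([.5888,.2192])-.05*np.array([np.cos(T),np.sin(T)])
manip.goto([*g,.09],down(T+np.pi/2));manip.line_to([*g,.018])
print(manip.line_to([*g,.0035],max_speed=.03,contact_N=4),manip.get_state()["tool_pos"])
manip.open_jaws();manip.line_to([*g,.13]);manip.goto([.53,.06,.26],down(BY))
p,d=cams.grab_frame("wrist");cv2.imwrite("pics/w4.png",p);s=manip.get_state();print(s["time"],s["gripper_width"],s["force"])
E
```

```text
True [0.57453072 0.26726005 0.0074347 ]
51.4 0.9963411491740102 [-0.22090657  0.46690321  0.72784969]
```

View pics/w4.png

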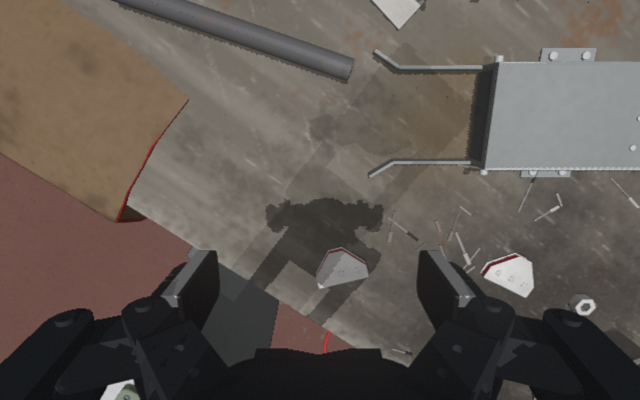

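The tube lies flat at (240,40), clear of the rails. The lane between the rails is empty, the mouth at (480,115) is dark with the flap hanging shut, and the gripper is free. Handing in.

```bash
python3 -c "
from h import *
print(ticket.sign_off())"
```

```text
the job is handed in; nothing more can be done
None
```

The job is handed in at about 51 s of the 69 s allowed: the magnet was pressed about 5 mm onto the sprung stop and left in the box, and the tube is back flat at its original spot; the last picture showed the flap apparently shut, but the sign-off returned no verdict.

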